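# Load a specimen stub into the stage carrier with sprung tongs

## Robot

A 6-joint arm with a two-finger parallel gripper is mounted at the origin on the work surface. World frame = base frame: x ahead of the robot, y to its left, z up, the work surface at z = 0. Lengths are in m, angles in rad, forces in N, time in s.
With the tool pointing down it reaches from about 0.375 to 0.9 m from the base axis. Payload 3.1 kg.
Tool frame: the origin (TCP) lies midway between the tips of the shut fingers; the grasp point (between the pads) lies 19 mm behind it; z points along the fingers, y is the line along which they close (so a half turn about z gives the same grasp; the last joint's range is limited). The gripper opens to 87 mm and grips with 3 to 60 N. Pads are 19 mm wide; open, the fingers measure 117 mm over their backs; the gripper's body (75 mm by 190 mm) begins 51 mm behind the grasp point.
Start: joints at [1.121, 0.527, 1.433, -0, 1.181, -0.178], TCP at [0.168, 0.602, 0.223] pointing down, gripper open.
Joint ranges: [-3.08, 3.08], [-0.75, 2.2], [0.22, 2.44], [-1.43, 4.57], [0, 2.65], [-2.85, 2.85]. Speed limits (rad/s): [2.79, 2.79, 3.14, 3.14, 3.14, 3.14].

## Interface

Orientations are given as a unit quaternion [x, y, z, w].
In Python, from rig import get_obs, cams, job gives the robot as it stands.
- The arm moves only by the tool servo_tool, never from a script. Its argument "moves" is text: rows parted by semicolons, each of 5 numbers parted by spaces: the shift along the tool's x, y, z in m, then the turn about the tool's z in degrees, then the finger opening in m, from 0 to 0.087. In form: dx dy dz spin claw; .... A call has 1 to 10 rows; each row is the pose to reach, as a shift and turn from the pose commanded when the call began, along the tool's axes at that moment; what a row does not reach only later rows make up. A row lasts 1/12 s, in which the tool goes at most 41.7 mm and 7.16 degrees, less where a joint would pass 70% of its speed; a pose out of reach is approached as far as the arm can. A call with a gripper value outside its range is refused whole. The fingers move at their own pace and stop on an object; "grip_force" is the grip in N (left out, the last holds). Time passes only in rows, so rows that repeat a pose let the fingers close. It gives the time, the measured TCP pose, the force, the opening and the grip force at its end, in the units of the state.
- get_obs(): the state, without advancing time (a new reading comes with each control period).
- cams.camera(name): name is "scene" or "top"; returns the picture (480x640x3 uint8, blue, green, red); there is no depth.
- cams.camera_model(name): a dict with "fx", "fy", "cx", "cy" (pixels), "dist" ([k1, k2, p1, p2, k3] as OpenCV has them; the pictures are not rectified), "R" (3x3) and "t" (3): a world point X has camera coordinates R X + t. Camera axes: x right, y down, z forward; pixel columns grow to the right and rows downward; lengths in m; the calibration is good to about 2 mm. A picture is of the moment at which its call begins. camera_model takes no time and is no camera call.
- job.hand_in(): hands the job in; it is judged then, once.
The state is a dict: "time": time; "q": joint angles; "joint_velocities": joint speeds; "joint_torque": joint torques, N m; "position": TCP position; "tool_rot": TCP orientation; "ft_force": force on the tool from outside, world axes, zero at the start; "moment": the same for the moment, N m; "grip_width": finger opening in m; "grip_force": force on a finger pad.
Only numpy, scipy, OpenCV 4.12 (cv2) and the standard library are available. Lean on these libraries where they do the work, as an engineer would, in place of code of your own. Each camera call takes 0.05 s, during which the arm holds its last target. There are 200 camera calls.

## Task

Take the sprung tongs off their stand, squeeze them to pick the wide round specimen stub out of the rack, and press its pin fully home in the bore of the microscope's stage carrier: a firm push past the spring ball and down onto the face, but never a harsh one. Then let the stub go and hang the tongs back on their stand with the cross pin in both forks. The stub is clean: only the tongs may touch it, never the gripper's fingers, and leave the other stubs and everything else where they are.

Things in the scene. Friction and masses are not known exactly. Their poses are not given: they have to be found in the camera images.
- tongs: Steel sprung tongs, about 90 g, hanging upright on the stand. Origin: centre of the cross pin at their top (8 mm thick, 84 mm long, along x). z is up; two arms hang 81 mm down from the origin and close along y. Nothing of the tongs is more than 10 mm above the origin. They are held from above by the ridged plates outside the arms.
- tongs_grip (a point): Point midway between the ridged grip plates, 31 mm straight below the origin: the height to hold them. The plates are 22 mm wide in x, 24 mm high (22 to 46 mm below the origin) and measure 41 mm over their outsides at rest. Squeezing starts at about 7 N. At 37 to 38.5 mm the tongs are carried with jaws still open; at about 34 mm (about 13 N) the jaws meet the wide stub, and some 0.4 of further grip reaches each jaw.
- tongs_jaws (a point): Point midway between the jaws, at their mid height: 74.5 mm straight below the origin, 6.5 mm above the tips. The jaws are two upright V notches 13 mm high facing each other along y; open, they clear the wide stub by about 8 mm at rest on either side. Squeezed with 25 N or more they centre a 24 mm round head on the tongs' axis. They spring open again when the squeeze eases.
- stand: Stand of the tongs, fixed: a black foot 100 x 70 x 8 mm with two thin aluminium uprights 28 mm either side of the centre along its x. Each ends in a V fork open upwards, 22 mm wide at its mouth, in which the cross pin lies with its centre about 105 mm above the origin. Origin: centre of the foot's underside; the hanging tongs' pin lies along the stand's x.
- rack: Grey storage rack, fixed, 150 x 60 x 30 mm high, with three holes 13 mm wide in a row along its x, 45 mm apart, the middle one at its centre. Origin: centre of the underside. Three stubs stand in the holes, in any order: the wide round one, one with a square 20 mm head and one with a small round 15 mm head.
- stub: The specimen stub to load: bare aluminium, about 30 g, a round head 24 mm across and 12 mm high on a pin 10 mm thick and 16 mm long. Origin: on the axis at the underside of the head, where the pin begins; z up. Home: the underside of the head lies on the carrier's face round the bore; bear on it there with the tongs, about 8 N, before letting go.
- stub_foot (a point): Foot of the stub's pin, on the axis 16 mm below the stub's origin, with a 0.8 mm chamfer. The bore it goes into is upright, 11 mm wide with a 1 mm chamfer and 21 mm deep; a sprung ball in the bore's wall, 9 mm down, grips the pin: pushing past it takes some 3 to 8 N, so the stub does not fall home by itself.
- stub_square: Another stub, with a square 20 mm head 12 mm high; stays in the rack. Origin: at the underside of the head.
- stub_small: Another stub, with a small round head 15 mm across and 12 mm high; stays in the rack. Origin: at the underside of the head.
- carrier: Stage carrier, fixed: white frame 110 x 110 x 32 mm high with black knobs on its -y and +x sides; in its 70 mm opening sits a grey square insert, 56 mm wide, flush with the frame, which holds the one bore at its middle. Origin: centre of the frame's underside. The stub may bear on it with 25 N at most, knocks included: touch down at 10 mm/s or slower.
- carrier_top (a point): Centre of the frame at the height of the top face (32 mm up). The insert is set off-centre, so the bore lies up to 3 mm from this point in the carrier's x and up to 3 mm in its y, differently each time and not measured: find it by feel (or by eye). The insert does not give way to a push.
- vial_a: Small capped glass vial, 22 mm across, 45 mm high; leave alone. Origin: centre of the underside.
- vial_b: Small amber vial, 22 mm across, 45 mm high; leave alone. Origin: centre of the underside.
- dish: Glass dish, 90 mm across, 14 mm high; leave alone. Origin: centre of the underside.
- objective: Brass objective lens standing on end, 30 mm across, 45 mm high; leave alone. Origin: centre of the underside.
- slide_box: White slide box 50 x 85 x 32 mm high; leave alone. Origin: centre of the underside.
Not all that is in view belongs to the job. Leave any red look-alike of the tongs alone.

How it is judged:
On the way, in this order (a step that is already met when the one before it is completed fails the run):
1. the wide stub is lifted clear of the rack, gripped in the tongs (contact force between tongs and stub above 1 N and z of stub in the frame of rack above 0.05 m), for 0.2 s.
2. the stub is home in the bore, its head on the face, and the tongs still bear on it with a firm push (over 4 N on the carrier) (z of stub in the frame of carrier_top between -0.004 and 0.0015 m and horizontal distance between stub and carrier_top below 0.009 m and angle between stub's own z axis and vertical below 0.08 rad and contact force between tongs and stub above 1 N and contact force between stub and carrier above 4 N), for 0.2 s.
At the end, for the whole second after the job is handed in: The wide stub is home in the bore (head within 1.5 mm of the face, within 9 mm of the frame's centre, tilt under 0.08 rad); the tongs hang with the pin in both forks (origin within 10 mm along, 6 mm across, 100 to 112 mm above the stand's origin, tilt under 0.25 rad); both at rest (under 0.03 m/s) (z of stub in the frame of carrier_top between -0.004 and 0.0015 m and horizontal distance between stub and carrier_top below 0.009 m and angle between stub's own z axis and vertical below 0.08 rad and z of tongs in the frame of stand between 0.1 and 0.112 m and x of tongs in the frame of stand between -0.01 and 0.01 m and y of tongs in the frame of stand between -0.006 and 0.006 m and angle between tongs's own z axis and vertical below 0.25 rad and linear speed of each of stub, tongs below 0.03 m/s); the robot touches nothing.
It fails at once if the stub bears on the carrier with more than 25 N (contact force between stub and carrier above 25 N).
It fails at once if the gripper's fingers touch the stub (contact force between the fingers and stub above 0.5 N).
It fails at once if another stub is moved by more than 10 mm (distance of any of stub_square, stub_small from where it was at the start of the episode above 0.01 m).
It fails at once if a vial, the dish, the objective or the slide box is moved by more than 20 mm (distance of any of vial_a, vial_b, dish, objective, slide_box from where it was at the start of the episode above 0.02 m).
It also fails if it takes over 72 s, if anything falls off the work surface, if the arm or the gripper's body presses on something with over 40 N, if the wrist force passes 120 N, or if a joint passes its speed limit or range.

## Working session

There is one attempt and no reset: what is moved stays moved. The work goes in short steps, Python scripts to look and compute and a tool call to move; the robot and the scene stay as the last step left them, time stands still between calls to the robot, and variables do not carry over. Pictures are saved under pics/ and viewed, at most 10 in all, crops included, and the job is handed in when it is done.

Besides the shell and the picture viewer there is one more tool, called after "Request:" as a command line: name --argument value ..., lists and objects as JSON in quotes. servo_tool: Moves the arm, as the interface text tells. Its arguments: {"type":"object","properties":{"moves":{"type":"string"},"grip_force":{"type":"number"}},"required":["moves"]}

```bash
mkdir -p pics; ls
python3 - <<'E'
from rig import get_obs,cams
import cv2
o=get_obs();print(o['position'],o['tool_rot'],o['time'],o['ft_force'],o['grip_width'])
for n in('scene','top'):
    cv2.imwrite(f'pics/{n}0.png',cams.camera(n)); m=cams.camera_model(n); print(n,m)
E
```

```text
pics
[0.16744071 0.6013823  0.22154705] [ 1.35493321e-01  9.90777642e-01 -1.05235381e-03 -3.41822989e-04] 0.0 [-0.25389785 -0.16062875 -0.09861166] 0.08693282852124688
scene {'fx': 436.8366822064431, 'fy': 436.8366822064431, 'cx': 316.471114072617, 'cy': 243.2000575098756, 'dist': array([-0.01318525,  0.        ,  0.        ,  0.        ,  0.        ]), 'R': array([[-0.05345205,  0.99853763,  0.0080919 ],
       [ 0.68962477,  0.04277406, -0.72290252],
       [-0.72219149, -0.03306024, -0.69090265]]), 't': array([ 0.04933327, -0.36574139,  1.24248207])}
top {'fx': 545.9698972376588, 'fy': 545.9698972376588, 'cx': 320.7303963079102, 'cy': 232.47169312410009, 'dist': array([-0.13761971,  0.        ,  0.        ,  0.        ,  0.        ]), 'R': array([[ 0.00562418, -0.99996687,  0.00588419],
       [-0.99820816, -0.00596464, -0.05953897],
       [ 0.0595721 , -0.00553878, -0.99820864]]), 't': array([-0.01097355,  0.63385551,  0.92107888])}
```

View pics/scene0.png

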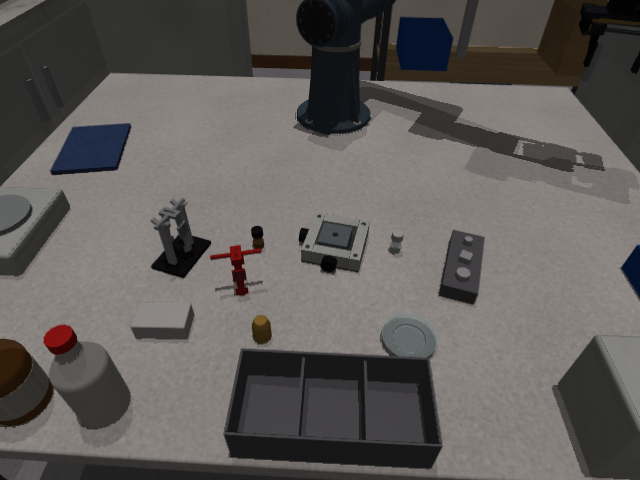

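View pics/top0.png

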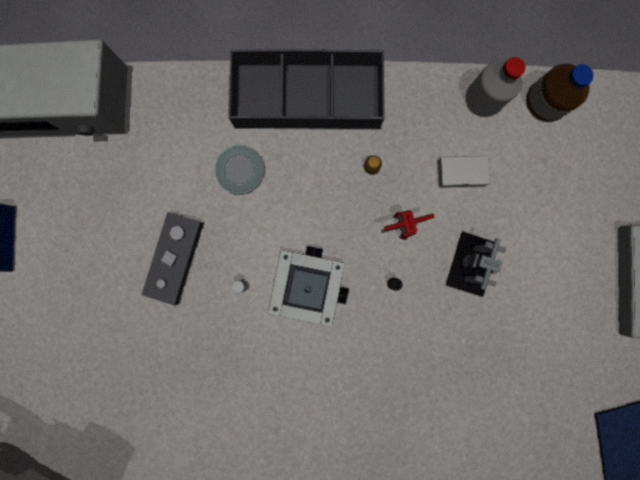

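The scene picture shows the stand and grey tongs at (178,235), red look-alike at (238,265), carrier at (336,240) and rack at (463,265). In the top picture they are at (480,263), (407,222), (308,288) and (172,258), with the wide stub at (177,233). Next I'll enlarge these areas.

Run:
```python
import cv2,numpy as np
t=cv2.imread('pics/top0.png');s=cv2.imread('pics/scene0.png')
def c(i,x,y,w,h,k): 
    o=cv2.resize(i[y:y+h,x:x+w],None,fx=k,fy=k,interpolation=cv2.INTER_CUBIC)
    for g in range(0,w,10):
        cv2.line(o,(g*k,0),(g*k,4 if g%50 else 12),(0,255,255),1)
    for g in range(0,h,10): cv2.line(o,(0,g*k),(4 if g%50 else 12,g*k),(0,255,255),1)
    return o
a=np.hstack([c(t,130,200,80,120,5),c(t,440,220,80,120,5)]);cv2.imwrite('pics/c1.png',a)
b=np.hstack([c(t,265,240,90,90,4),c(s,145,190,90,90,4)]);cv2.imwrite('pics/c2.png',b)
```

```text
(no output)
```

View pics/c1.png

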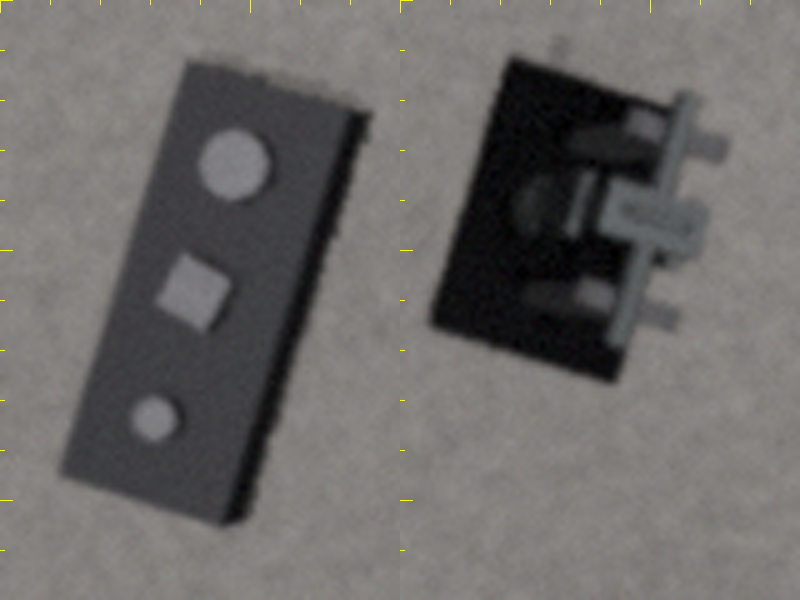

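View pics/c2.png

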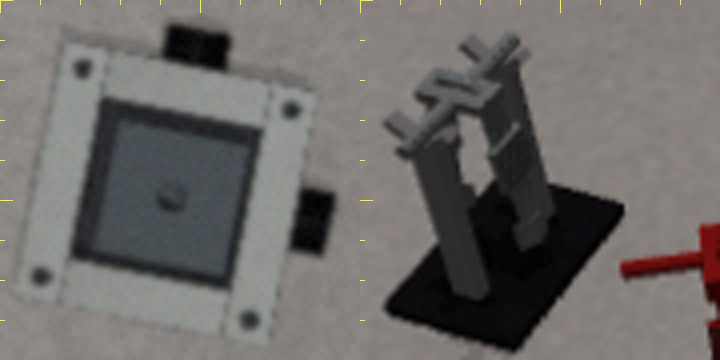

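Crops: the pin ends are at about (497,239) and (483.4,288.6) in top, and (156.2,227.5) and (183.3,200.5) in scene. The wide stub's head is at (176.8,232.8) and the bore at (308,289).

```bash
cat > h.py <<'E'
import numpy as np,cv2
from rig import get_obs,cams
from scipy.spatial.transform import Rotation as Ro
M={n:cams.camera_model(n) for n in('top','scene')}
def K(m): return np.array([[m['fx'],0,m['cx']],[0,m['fy'],m['cy']],[0,0,1.]])
def ray(n,p):
    m=M[n];u=cv2.undistortPoints(np.array([[p]],float),K(m),m['dist'])[0,0]
    R=np.array(m['R']);return -R.T@m['t'],R.T@np.array([u[0],u[1],1])
def onz(n,p,z):
    c,d=ray(n,p);return c+d*(z-c[2])/d[2]
def tri(pt,ps):
    A=[];b=[]
    for n,p in(('top',pt),('scene',ps)):
        c,d=ray(n,p);d/=np.linalg.norm(d);P=np.eye(3)-np.outer(d,d);A.append(P);b.append(P@c)
    return np.linalg.lstsq(np.vstack(A),np.hstack(b),rcond=None)[0]
def proj(n,X):
    m=M[n];return cv2.projectPoints(np.array([X],float),cv2.Rodrigues(np.array(m['R']))[0],np.array(m['t'],float),K(m),m['dist'])[0][0,0]
def go(X,yaw,T=None):
    """tool shift/spin from present pose to TCP X, with finger line along world yaw (deg)"""
    o=get_obs();R=Ro.from_quat(o['tool_rot']).as_matrix()
    y=R[:,1];cur=np.degrees(np.arctan2(y[1],y[0]))
    s=-((yaw-cur+90)%180-90)   # tool z down
    return (R.T@(np.array(X)-o['position'])).round(4),round(s,2),round(cur,2)
E
python3 - <<'E'
from h import *
np.set_printoptions(precision=4,suppress=True)
f=lambda u,v,k,x,y:((u+.5)/k-.5+x,(v+.5)/k-.5+y)
A=f(285,95,5,440,220);B=f(217,343,5,440,220)
for p in(A,B):print('pin top',onz('top',p,.107))
C=f(45,150,4,145,190);D=f(153,42,4,145,190)
for p in(D,C):print('pin scene',onz('scene',p,.107))
print('tri',tri(A,D),tri(B,C))
F=[onz('top',f(u,v,5,440,220),.008) for u,v in((112,57),(32,323),(217,382))]
print('foot',F,'ctr',(F[0]+F[2])/2,[np.linalg.norm(F[0]-F[1]),np.linalg.norm(F[2]-F[1])])
print('yaw foot',np.degrees(np.arctan2(*(F[0]-F[1])[1::-1])))
R=[onz('top',f(u,v,5,130,200),.03) for u,v in((190,62),(345,107),(222,525),(62,475))]
print('rack ctr',sum(R)/4,np.linalg.norm(R[0]-R[3]),np.linalg.norm(R[0]-R[1]), 'yaw',np.degrees(np.arctan2(*(R[0]-R[3])[1::-1])))
for u,v in((234,164),(193,292),(154,418)):print('stub',onz('top',f(u,v,5,130,200),.042))
Cc=[onz('top',f(u,v,4,265,240),.032) for u,v in((62,40),(317,92),(268,342),(18,295))]
print('carrier',sum(Cc)/4,np.linalg.norm(Cc[0]-Cc[1]),np.linalg.norm(Cc[1]-Cc[2]),'yaw',np.degrees(np.arctan2(*(Cc[1]-Cc[2])[1::-1])))
I=[onz('top',f(u,v,4,265,240),.032) for u,v in((118,118),(250,145),(222,280),(90,258))]
print('insert',sum(I)/4,np.linalg.norm(I[0]-I[1]))
print('bore',onz('top',f(172,196,4,265,240),.032))
print(get_obs()['q'],go([0,0,0],0))
E
```

```text
pin top [ 0.6206 -0.2857  0.107 ]
pin top [ 0.5422 -0.2629  0.107 ]
pin scene [ 0.5467 -0.261   0.107 ]
pin scene [ 0.6213 -0.286   0.107 ]
tri [ 0.6147 -0.2483  0.165 ] [ 0.5445 -0.3059  0.0359]
foot [array([ 0.6386, -0.2562,  0.008 ]), array([ 0.5452, -0.227 ,  0.008 ]), array([ 0.5244, -0.2933,  0.008 ])] ctr [ 0.5815 -0.2747  0.008 ] [np.float64(0.09786447468871033), np.float64(0.06945121675033872)]
yaw foot -17.32943075187435
rack ctr [0.5879 0.25   0.03  ] 0.14847707475998614 0.056601113721513725 yaw -16.513837629802772
stub [0.6312 0.2372 0.042 ]
stub [0.5877 0.2505 0.042 ]
stub [0.545  0.2633 0.042 ]
carrier [0.5395 0.0169 0.032 ] 0.11025513750141455 0.10752475265264327 yaw -10.838912334827539
insert [0.5362 0.0152 0.032 ] 0.05698355602827698
bore [0.5379 0.0144 0.032 ]
[ 1.1205  0.5284  1.4338  0.      1.1814 -0.1785] (array([-0.0002, -0.6239,  0.2229]), np.float64(74.43), np.float64(74.43))
```

Run:
```python
from h import *
print(go([.52,.16,.24],73),go([.582,-.2743,.16],73))
```

```text
(array([-0.4581, -0.3306, -0.0178]), np.float64(1.43), np.float64(74.43)) (array([-0.6344, -0.7322,  0.0629]), np.float64(1.43), np.float64(74.43))
```

Request:
servo_tool --moves "-0.458 -0.331 -0.018 1.4 0.087; -0.458 -0.331 -0.018 1.4 0.087; -0.458 -0.331 -0.018 1.4 0.087; -0.458 -0.331 -0.018 1.4 0.087; -0.458 -0.331 -0.018 1.4 0.087; -0.458 -0.331 -0.018 1.4 0.087; -0.458 -0.331 -0.018 1.4 0.087; -0.458 -0.331 -0.018 1.4 0.087; -0.458 -0.331 -0.018 1.4 0.087; -0.458 -0.331 -0.018 1.4 0.087"

```text
time: 0.93
position: [0.428, 0.2746, 0.2357]
tool_rot: [0.148, 0.989, -0.0, -0.0]
ft_force: [0.9, 0.5, 0.0]
grip_width: 0.0871
grip_force: 0.0
```

Run:
```python
from h import *
print(go([.582,-.2743,.175],73),get_obs()['q'])
```

```text
(array([-0.3075, -0.48  ,  0.0607]), np.float64(0.03), np.float64(73.03)) [ 3.50264511e-01  3.54381502e-01  1.70472808e+00  9.78635111e-05
  1.08312568e+00 -9.24351450e-01]
```

Request:
servo_tool --moves "-0.307 -0.48 0.03 0 0.087; -0.307 -0.48 0.03 0 0.087; -0.307 -0.48 0.03 0 0.087; -0.307 -0.48 0.03 0 0.087; -0.307 -0.48 0.03 0 0.087; -0.307 -0.48 0.03 0 0.087; -0.307 -0.48 0.03 0 0.087; -0.307 -0.48 0.03 0 0.087; -0.307 -0.48 0.03 0 0.087; -0.307 -0.48 0.03 0 0.087"

```text
time: 1.77
position: [0.5394, -0.1263, 0.2135]
tool_rot: [0.148, 0.989, 0.0, -0.0]
ft_force: [0.6, -0.6, -0.1]
grip_width: 0.0871
grip_force: 0.0
```

Run:
```python
from h import *
print(go([.582,-.2743,.165],73))
```

```text
(array([-0.0841, -0.1291,  0.0484]), np.float64(-0.0), np.float64(73.0))
```

Request:
servo_tool --moves "-0.084 -0.129 0.03 0 0.087; -0.084 -0.129 0.03 0 0.087; -0.084 -0.129 0.045 0 0.087; -0.084 -0.129 0.045 0 0.087; -0.084 -0.129 0.045 0 0.087; -0.084 -0.129 0.045 0 0.087; -0.084 -0.129 0.045 0 0.087"

```text
time: 2.35
position: [0.5815, -0.2715, 0.1682]
tool_rot: [0.148, 0.989, 0.001, -0.001]
ft_force: [0.7, 0.4, 0.2]
grip_width: 0.0867
grip_force: 0.0
```

Run:
```python
from h import *
print(go([.582,-.2743,.058],73)); cv2.imwrite('pics/s1.png',cv2.resize(cams.camera('scene')[130:290,100:310],None,fx=3.5,fy=3.5))
```

```text
(array([-0.0016, -0.0027,  0.1102]), np.float64(-0.0), np.float64(73.0))
```

View pics/s1.png

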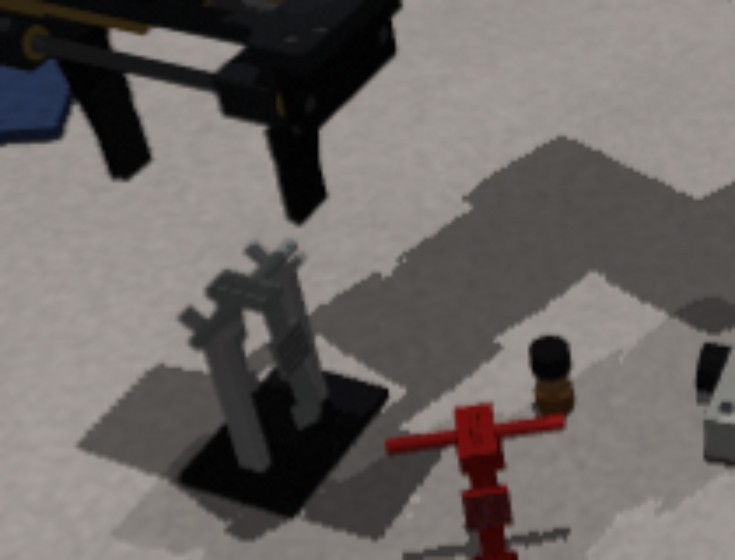

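The fingers straddle the tongs and stand above them, at crop (120,175) and (300,215). The tongs hang undisturbed, so I'll go down.

Request:
servo_tool --moves "-0.001 -0.002 0.03 0 0.087; -0.001 -0.002 0.06 0 0.087; -0.001 -0.002 0.085 0 0.087; -0.001 -0.002 0.1 0 0.087; -0.001 -0.002 0.11 0 0.087; -0.001 -0.002 0.112 0 0.087; -0.001 -0.002 0.112 0 0.087"

```text
time: 2.98
position: [0.5828, -0.2734, 0.0572]
tool_rot: [0.147, 0.989, 0.0, -0.0]
ft_force: [0.3, 0.3, 0.9]
grip_width: 0.0872
grip_force: 0.0
```

Run:
```python
from h import *
print(go([.582,-.2743,.0555],73),get_obs()['position'])
```

```text
(array([ 0.0005, -0.0011,  0.0017]), np.float64(0.1), np.float64(73.1)) [ 0.58275616 -0.27338567  0.05723984]
```

Request:
servo_tool --moves "0 -0.001 0.0015 0 0.05; 0 -0.001 0.0015 0 0.045; 0 -0.001 0.0015 0 0.042; 0 -0.001 0.0015 0 0.04; 0 -0.001 0.0015 0 0.038; 0 -0.001 0.0015 0 0.0375; 0 -0.001 0.0015 0 0.0375; 0 -0.001 0.0015 0 0.0375; 0 -0.001 0.0015 0 0.0375; 0 -0.001 0.0015 0 0.0375" --grip_force 20

```text
time: 3.82
position: [0.5821, -0.2753, 0.0552]
tool_rot: [0.148, 0.989, 0.0, -0.0]
ft_force: [0.0, -0.0, -0.9]
grip_width: 0.0391
grip_force: 8.6
```

Request:
servo_tool --moves "0 0 0 0 0.0375; 0 0 0 0 0.0375; 0 0 0 0 0.0375; 0 0 0 0 0.0375"

```text
time: 4.15
position: [0.5822, -0.2753, 0.0553]
tool_rot: [0.148, 0.989, 0.0, -0.0]
ft_force: [0.9, 0.0, -0.3]
grip_width: 0.0376
grip_force: 9.2
```

Request:
servo_tool --moves "0 0 -0.01 0 0.0375; 0 0 -0.02 0 0.0375; 0 0 -0.035 0 0.0375; 0 0 -0.055 0 0.0375; 0 0 -0.08 0 0.0375; 0 0 -0.105 0 0.0375; 0 0 -0.12 0 0.0375; 0 0 -0.125 0 0.0375; 0 0 -0.125 0 0.0375"

```text
time: 4.9
position: [0.5834, -0.276, 0.1832]
tool_rot: [0.148, 0.989, -0.001, 0.002]
ft_force: [-0.3, -0.6, -1.9]
grip_width: 0.038
grip_force: 9.2
```

Run:
```python
from h import *
print(go([.6312,.2372,.18],73),get_obs()['q'])
im=cams.camera('scene');cv2.imwrite('pics/s2.png',cv2.resize(im[100:290,100:310],None,fx=3,fy=3))
```

```text
(array([0.104 , 0.5048, 0.0019]), np.float64(0.03), np.float64(73.03)) [-6.14806422e-01  5.96222437e-01  1.42111671e+00  7.20954502e-06
  1.11917797e+00 -1.88946596e+00]
```

View pics/s2.png

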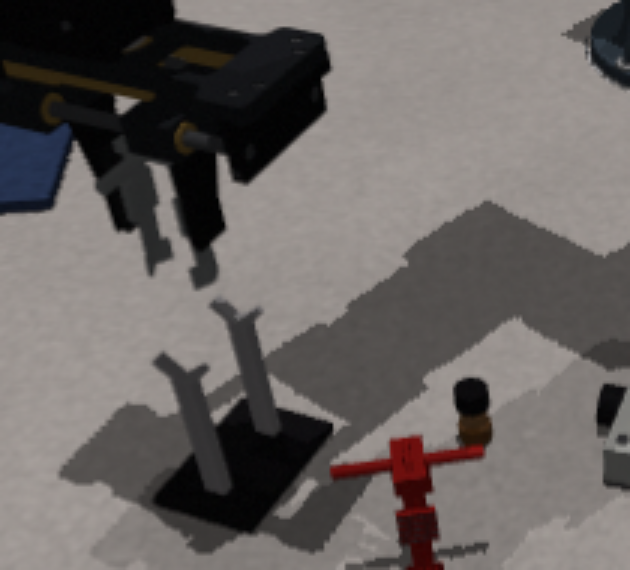

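The tongs are lifted clear and hang straight in the gripper, with their jaw tips at crop (155,270) and (203,280).

Request:
servo_tool --moves "0.008 0.04 0 0 0.0375; 0.104 0.505 0 0 0.0375; 0.104 0.505 0 0 0.0375; 0.104 0.505 0 0 0.0375; 0.104 0.505 0 0 0.0375; 0.104 0.505 0 0 0.0375; 0.104 0.505 0 0 0.0375; 0.104 0.505 0 0 0.0375; 0.104 0.505 0 0 0.0375; 0.104 0.505 0 0 0.0375"

```text
time: 5.78
position: [0.6196, 0.1406, 0.1786]
tool_rot: [0.148, 0.989, -0.0, -0.002]
ft_force: [0.6, -0.3, -0.9]
grip_width: 0.0379
grip_force: 9.2
```

Run:
```python
from h import *
print(go([.6312,.2372,.18],73))
```

```text
(array([ 0.0171,  0.0957, -0.0015]), np.float64(0.02), np.float64(73.02))
```

Request:
servo_tool --moves "0.017 0.096 0 0 0.0375; 0.017 0.096 0 0 0.0375; 0.017 0.096 0.01 0 0.0375; 0.017 0.096 0.04 0 0.0375; 0.017 0.096 0.07 0 0.0375; 0.017 0.096 0.085 0 0.0375; 0.017 0.096 0.085 0 0.0375; 0.017 0.096 0.085 0 0.0375"

```text
time: 6.45
position: [0.6312, 0.2348, 0.093]
tool_rot: [0.148, 0.989, -0.001, -0.002]
ft_force: [0.5, 0.0, -0.6]
grip_width: 0.0378
grip_force: 9.2
```

Run:
```python
from h import *
print(go([.6312,.2372,.0633],73))
im=cams.camera('scene');cv2.imwrite('pics/s3.png',cv2.resize(im[150:310,400:550],None,fx=3.7,fy=3.7,interpolation=cv2.INTER_CUBIC))
t=cams.camera('top');cv2.imwrite('pics/t3.png',t[180:330,100:250])
```

```text
(array([0.0005, 0.0024, 0.0297]), np.float64(0.01), np.float64(73.01))
```

View pics/s3.png

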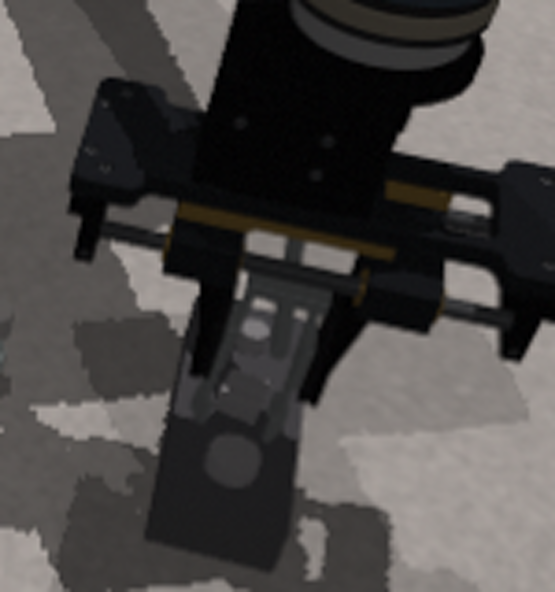

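The jaws stand above the wide stub: tips at about crop (205,415) and (275,435), head at (232,460). I'll check that against the projection.

Run:
```python
from h import *
f=lambda u,v:((u+.5)/3.7-.5+400,(v+.5)/3.7-.5+150)
print(proj('scene',[.6312,.2348,.0617]),f(240,425)); print(proj('scene',[.6312,.2372,.042]),f(232,460), onz('scene',f(232,460),.042))
```

```text
[464.89910283 263.92843625] (464.5, 264.5)
[463.52185381 271.89841991] (462.3378378378378, 273.9594594594595) [0.6361625  0.23425565 0.042     ]
```

Request:
servo_tool --moves "0.0005 0.0024 0.0 0 0.038; 0.0005 0.0024 0.005 0 0.038; 0.0005 0.0024 0.01 0 0.038; 0.0005 0.0024 0.016 0 0.038; 0.0005 0.0024 0.022 0 0.038; 0.0005 0.0024 0.027 0 0.038; 0.0005 0.0024 0.0295 0 0.038; 0.0005 0.0024 0.0295 0 0.038; 0.0005 0.0024 0.0295 0 0.038"

```text
time: 7.3
position: [0.6328, 0.2378, 0.0655]
tool_rot: [0.148, 0.989, -0.0, -0.0]
ft_force: [0.4, -1.2, -1.1]
grip_width: 0.0382
grip_force: 8.9
```

Request:
servo_tool --moves "0.001 0 0.001 0 0.038; 0.001 0 0.0015 0 0.037; 0.001 0 0.0015 0 0.035; 0.001 0 0.0015 0 0.033; 0.001 0 0.0015 0 0.03; 0.001 0 0.0015 0 0.025; 0.001 0 0.0015 0 0.025; 0.001 0 0.0015 0 0.025; 0.001 0 0.0015 0 0.025; 0.001 0 0.0015 0 0.025" --grip_force 50

```text
time: 8.13
position: [0.6322, 0.2382, 0.0646]
tool_rot: [0.148, 0.989, 0.0, 0.0]
ft_force: [0.6, -0.2, -0.0]
grip_width: 0.0332
grip_force: 60.5
```

Request:
servo_tool --moves "0 0 -0.003 0 0.025; 0 0 -0.01 0 0.025; 0 0 -0.02 0 0.025; 0 0 -0.035 0 0.025; 0 0 -0.055 0 0.025; 0 0 -0.07 0 0.025; 0 0 -0.075 0 0.025; 0 0 -0.075 0 0.025; 0 0 -0.075 0 0.025; 0 0 -0.075 0 0.025" --grip_force 50

```text
time: 8.97
position: [0.6311, 0.238, 0.1385]
tool_rot: [0.148, 0.989, -0.0, -0.001]
ft_force: [-0.2, -0.2, -1.9]
grip_width: 0.0334
grip_force: 60.5
```

Run:
```python
from h import *
print(get_obs()['position'],go([.5379,.0144,.11],73))
im=cams.camera('scene');cv2.imwrite('pics/s4.png',cv2.resize(im[150:310,400:550],None,fx=3.7,fy=3.7,interpolation=cv2.INTER_CUBIC))
```

```text
[0.63113448 0.23799054 0.13846356] (array([ 0.0239, -0.241 ,  0.0288]), np.float64(0.03), np.float64(73.03))
```

View pics/s4.png

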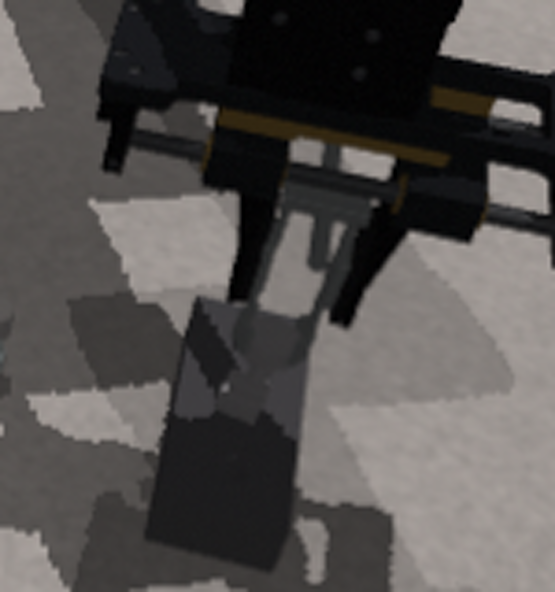

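The stub is held in the jaws at crop (275,345), clear of the rack. I'll refine the bore position from the first top picture.

Run:
```python
from h import *
g=cv2.cvtColor(cv2.imread('pics/top0.png'),6).astype(int)
print(g[282:297,300:317])
p=g[282:296,301:316];w=np.clip(np.median(p)-8-p,0,None);yy,xx=np.mgrid[282:296,301:316]
c=((w*xx).sum()/w.sum(),(w*yy).sum()/w.sum());print(c,onz('top',c,.032),onz('top',c,.026))
```

```text
[[76 76 74 77 77 76 75 77 75 78 78 77 77 78 77 76 77]
 [79 79 78 78 78 76 77 80 80 79 79 76 77 77 79 80 80]
 [76 77 77 77 78 73 75 81 78 73 80 79 79 77 74 79 77]
 [80 77 74 81 75 74 71 72 72 71 78 75 78 78 77 77 78]
 [81 76 76 76 76 70 63 68 70 66 67 72 76 77 78 76 79]
 [76 82 76 75 68 68 68 68 66 62 61 69 75 79 76 78 80]
 [78 78 73 74 61 66 71 75 69 63 59 64 73 78 78 79 79]
 [77 74 77 73 56 50 56 62 67 64 62 65 77 81 79 83 81]
 [76 78 77 73 54 41 42 50 57 62 59 66 79 77 81 79 76]
 [78 74 72 74 64 46 34 36 44 48 55 69 76 76 76 76 77]
 [78 78 80 79 70 63 51 50 46 54 57 72 81 81 80 79 76]
 [82 79 78 77 81 72 74 68 68 69 76 81 79 77 76 78 78]
 [77 76 77 76 78 80 79 77 76 75 78 76 82 72 74 81 76]
 [75 78 78 80 77 78 76 76 79 77 79 80 79 79 79 80 82]
 [79 75 76 78 75 78 76 75 72 78 75 79 75 76 79 73 77]]
(np.float64(307.0542299349241), np.float64(290.2819956616052)) [0.5351448  0.01533145 0.032     ] [0.53486746 0.01544444 0.026     ]
```

Request:
servo_tool --moves "0.024 -0.241 0 0 0.025; 0.024 -0.241 0 0 0.025; 0.024 -0.241 0 0 0.025; 0.024 -0.241 0 0 0.025; 0.024 -0.241 0 0 0.025; 0.024 -0.241 0 0 0.025; 0.024 -0.241 0 0 0.025; 0.024 -0.241 0.01 0 0.025; 0.024 -0.241 0.025 0 0.025; 0.024 -0.241 0.025 0 0.025"

```text
time: 9.85
position: [0.5373, 0.0158, 0.1115]
tool_rot: [0.147, 0.989, 0.0, -0.003]
ft_force: [-0.9, 0.2, -1.5]
grip_width: 0.0329
grip_force: 60.5
```

Request:
servo_tool --moves "0 -0.0005 0.005 0 0.025; 0 -0.0005 0.01 0 0.025; 0 -0.0005 0.015 0 0.025; 0 -0.0005 0.02 0 0.025; 0 -0.0005 0.023 0 0.025; 0 -0.0005 0.024 0 0.025; 0 -0.0005 0.024 0 0.025; 0 -0.0005 0.024 0 0.025"

```text
time: 10.52
position: [0.5387, 0.0142, 0.0905]
tool_rot: [0.148, 0.989, -0.0, 0.0]
ft_force: [0.6, -0.8, -1.3]
grip_width: 0.0327
grip_force: 60.5
```

Run:
```python
from h import *
print(get_obs()['position'],get_obs()['ft_force'],go([.537,.0149,.086],73))
```

```text
[0.53870624 0.01417764 0.09052499] [ 0.55569652 -0.76908159 -1.2503977 ] (array([0.0018, 0.0002, 0.0045]), np.float64(0.03), np.float64(73.03))
```

Request:
servo_tool --moves "0.0015 0 0.001 0 0.025; 0.0015 0 0.002 0 0.025; 0.0015 0 0.003 0 0.025; 0.0015 0 0.004 0 0.025; 0.0015 0 0.0045 0 0.025; 0.0015 0 0.0045 0 0.025; 0.0015 0 0.0045 0 0.025"

```text
time: 11.1
position: [0.5372, 0.0146, 0.0859]
tool_rot: [0.148, 0.989, 0.0, -0.0]
ft_force: [-0.2, -0.4, -1.1]
grip_width: 0.0327
grip_force: 60.5
```

Request:
servo_tool --moves "0 0 0.0006 0 0.025; 0 0 0.0012 0 0.025; 0 0 0.0018 0 0.025; 0 0 0.0024 0 0.025; 0 0 0.003 0 0.025; 0 0 0.003 0 0.025"

```text
time: 11.6
position: [0.537, 0.0147, 0.0827]
tool_rot: [0.148, 0.989, -0.0, -0.0]
ft_force: [0.5, 0.0, -0.8]
grip_width: 0.0332
grip_force: 60.5
```

Near the face; small steps from here.

Request:
servo_tool --moves "0 0 0.0005 0 0.025; 0 0 0.001 0 0.025; 0 0 0.0015 0 0.025; 0 0 0.002 0 0.025; 0 0 0.002 0 0.025"

```text
time: 12.02
position: [0.5376, 0.0146, 0.0819]
tool_rot: [0.148, 0.989, -0.0, 0.001]
ft_force: [-1.8, -0.5, 6.4]
grip_width: 0.0332
grip_force: 60.3
```

Request:
servo_tool --moves "0 0 0.0005 0 0.025; 0 0 0.001 0 0.025; 0 0 0.001 0 0.025"

```text
time: 12.27
position: [0.5381, 0.0146, 0.0815]
tool_rot: [0.148, 0.989, 0.0, 0.001]
ft_force: [-1.4, 1.0, 9.9]
grip_width: 0.0331
grip_force: 60.1
```

Request:
servo_tool --moves "0 0 -0.0008 0 0.025; 0.0004 0 -0.0008 0 0.025; 0.0008 0 -0.0008 0 0.025; 0.0012 0 -0.0008 0 0.025; 0.0012 0 -0.0008 0 0.025; 0.0012 0 -0.0008 0 0.025"

```text
time: 12.77
position: [0.5375, 0.0147, 0.0818]
tool_rot: [0.148, 0.989, -0.0, 0.002]
ft_force: [0.8, -0.2, 6.3]
grip_width: 0.0331
grip_force: 60.2
```

Run:
```python
from h import *
o=get_obs();print(o['position'],o['ft_force'],o['moment'])
```

```text
[0.53753886 0.01468751 0.08175454] [ 0.84925228 -0.1919986   6.28350209] [ 0.00815708 -0.01924427  0.02013067]
```

Request:
servo_tool --moves "0.0004 0 0 0 0.025; 0.0008 0 0 0 0.025; 0.0012 0 0 0 0.025; 0.0012 0 0 0 0.025"

```text
time: 13.1
position: [0.5372, 0.0148, 0.0818]
tool_rot: [0.148, 0.989, -0.0, 0.003]
ft_force: [1.7, -0.1, 4.1]
grip_width: 0.0327
grip_force: 60.3
```

Request:
servo_tool --moves "0 0.0005 0 0 0.025; 0 0.001 0 0 0.025; 0 0.0015 0 0 0.025; 0 0.0015 0 0 0.025"

```text
time: 13.43
position: [0.5373, 0.0155, 0.0817]
tool_rot: [0.147, 0.989, -0.001, 0.002]
ft_force: [0.6, -2.9, 4.8]
grip_width: 0.0331
grip_force: 60.6
```

Request:
servo_tool --moves "0 0 -0.001 0 0.025; 0 0 -0.002 0 0.025; 0 0 -0.003 0 0.025; 0 0 -0.003 0 0.025; 0 0 -0.003 0 0.025"

```text
time: 13.85
position: [0.5348, 0.017, 0.0834]
tool_rot: [0.148, 0.989, 0.0, -0.001]
ft_force: [0.1, 0.0, -1.2]
grip_width: 0.0337
grip_force: 60.5
```

Run:
```python
from h import *
o=get_obs();print(o['position'],o['ft_force'],o['moment'])
cv2.imwrite('pics/s5.png',cv2.resize(cams.camera('scene')[190:290,280:390],None,fx=5,fy=5,interpolation=cv2.INTER_CUBIC))
```

```text
[0.53480865 0.01699131 0.0833709 ] [ 0.0709732   0.03754033 -1.2128108 ] [0.00207988 0.01202837 0.02024966]
```

View pics/s5.png

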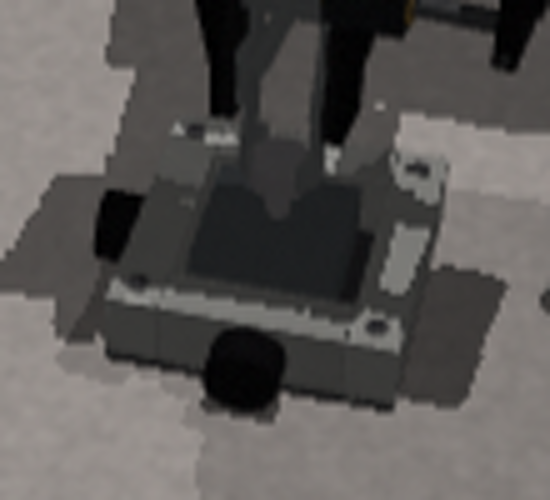

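Run:
```python
from h import *
np.set_printoptions(precision=1,suppress=True,linewidth=200)
g=cv2.cvtColor(cv2.imread('pics/scene0.png'),6).astype(int)
print(g[226:246,322:352])
f=lambda p:(p-[280,190]+.5)*5-.5
for X in([.537,.0149,.032],[.5348,.017,.0328],[.5398,.017,.0328]):
    p=proj('scene',X);print(X,p,f(p))
```

```text
[[52 74 75 74 75 75 74 75 75 75 74 75 75 75 75 73 73 74 75 74 74 70 69 65 61 61 58 56 55 53]
 [60 74 74 74 75 75 74 74 74 75 74 75 74 74 74 75 73 74 75 75 74 74 73 73 73 74 73 69 69 65]
 [69 73 73 73 74 74 74 73 73 73 74 74 74 75 74 74 75 75 74 75 75 73 74 74 73 73 73 73 74 72]
 [74 74 74 74 74 75 74 74 73 74 74 74 74 75 75 75 75 74 74 74 75 75 74 74 74 74 73 74 73 70]
 [75 75 74 74 75 75 75 74 74 74 74 74 74 74 75 74 75 73 74 75 74 75 75 75 74 74 74 75 74 56]
 [75 75 75 75 75 75 75 75 75 75 75 73 73 73 74 75 74 74 73 74 75 75 75 75 75 75 74 74 74 36]
 [76 75 75 75 75 75 75 75 75 74 72 61 59 58 64 69 74 75 75 75 74 74 74 74 75 75 74 75 70 27]
 [75 75 74 75 75 74 75 75 75 74 61 39 28 29 35 46 67 75 75 75 73 73 73 73 73 73 75 73 55 28]
 [74 73 74 74 74 75 75 76 75 72 50 27 27 28 27 28 61 75 75 75 73 73 74 74 74 74 74 73 38 29]
 [73 73 73 75 75 75 75 75 75 74 57 37 32 27 31 38 72 75 74 74 75 74 73 74 74 74 74 69 35 32]
 [75 73 73 74 75 75 75 75 75 75 74 59 52 48 53 59 74 75 74 73 74 74 74 75 76 75 75 62 26 31]
 [74 74 73 73 74 75 75 75 75 75 75 74 74 75 75 74 74 74 74 74 74 74 74 74 75 
[... 215 characters left out ...]
 75 74 75 74 75 74 75 75 74 74 74 75 75 76 74 75 73 75 75 75 74 75 56 27 23 38]
 [71 71 75 75 75 74 75 75 75 73 73 73 73 74 74 75 75 75 75 75 74 75 75 75 76 74 38 28 23 39]
 [55 55 65 66 66 72 71 74 74 73 74 74 74 74 74 75 75 75 75 74 75 76 75 75 76 71 36 26 34 38]
 [27 29 28 37 37 54 55 65 66 66 68 70 72 75 75 75 75 75 74 75 75 75 75 75 75 63 27 23 39 39]
 [27 29 29 28 27 28 27 28 36 37 46 55 56 64 66 66 71 71 74 74 75 75 74 74 74 56 28 18 40 39]
 [78 62 58 37 30 28 29 28 26 28 28 27 28 28 37 37 55 54 64 65 66 68 71 71 74 35 26 24 39 40]]
[0.537, 0.0149, 0.032] [335.2 233.8] [278.2 221. ]
[0.5348, 0.017, 0.0328] [336.4 232.8] [284.  215.8]
[0.5398, 0.017, 0.0328] [336.3 234.5] [283.7 224.6]
```

The pin foot shows at about crop (281,216), further back than projected. I'll check it numerically.

Run:
```python
from h import *
g=cv2.cvtColor(cv2.imread('pics/s5.png'),6)
g=cv2.resize(g,(110,100),interpolation=cv2.INTER_AREA).astype(int)
print('cols 318..360 rows 212..240')
for r in range(22,50): print(190+r,*g[r,42:76])
for z in (.0480,.0360,.0328):
  print(z,proj('scene',[.5348,.017,z]),proj('scene',[.5348+.012,.017,z]),proj('scene',[.5348,.017+.012,z]))
```

```text
cols 318..360 rows 212..240
212 15 6 12 7 10 38 58 43 39 48 76 79 79 81 83 82 82 82 83 77 46 40 17 6 5 3 3 3 5 28 76 81 80 83
213 51 43 46 32 35 60 58 43 40 51 71 75 76 79 82 82 81 80 81 69 45 39 15 6 4 2 3 2 11 54 78 79 79 78
214 80 76 77 71 66 70 52 43 41 48 56 64 76 79 80 80 79 80 81 72 46 39 15 6 5 2 2 3 27 75 80 78 79 79
215 79 78 78 90 80 74 52 42 40 41 44 55 78 79 79 78 80 78 81 78 49 39 15 6 5 4 2 10 55 80 81 80 79 78
216 104 102 88 105 103 78 50 42 41 42 44 53 76 74 74 73 76 73 80 75 45 39 15 6 3 3 4 27 76 83 82 82 80 78
217 140 137 124 140 137 90 45 41 41 42 45 52 63 61 64 65 69 71 78 71 44 39 16 7 3 2 11 54 80 82 83 82 80 78
218 125 121 127 128 125 97 45 40 42 46 49 51 52 51 52 52 53 57 65 66 45 39 28 39 22 10 26 72 79 80 82 79 78 77
219 79 71 82 82 80 69 43 41 46 51 52 52 51 51 51 51 51 52 54 61 44 40 47 94 86 74 56 73 76 76 79 76 76 77
220 72 66 71 72 72 62 41 43 46 52 51 51 51 50 50 51 51 51 50 48 43 39 53 124 137 128 78 75 77 76 76 75 74 74
221 64 57 57 58 59 53 41 43 46 51 52 52 51 51 51 52 51 51 49 45 43 40 53 121 138 119 79 75 76 76 75 74 73 67
222 56 58 54 52 52 46
[... 1462 characters left out ...]
50 54
236 32 32 31 32 30 32 32 32 32 31 32 32 32 32 31 32 31 31 32 32 32 31 32 32 32 32 31 31 29 24 26 33 39 54
237 32 32 31 31 31 31 32 32 32 32 32 32 32 31 32 32 32 32 32 31 32 32 31 32 31 32 32 30 28 21 18 19 26 54
238 31 30 31 31 31 31 32 32 32 31 32 31 32 31 31 32 32 31 32 31 31 31 32 31 32 31 31 29 27 21 18 19 33 55
239 31 30 32 32 32 31 31 31 32 31 30 31 32 32 33 32 32 31 32 31 31 32 32 32 31 32 32 28 25 18 17 20 44 57
0.048 [336.71035593 226.78897108] [336.58178181 231.05573775] [343.08611982 227.05409679]
0.036 [336.45753061 231.51354931] [336.32752902 235.78719483] [342.76958962 231.7781931 ]
0.0328 [336.39094939 232.75757477] [336.2605812  237.03285777] [342.6862316  233.02208442]
```

Request:
servo_tool --moves "-0.001 0.0003 -0.001 0 0.025; -0.003 0.001 -0.001 0 0.025; -0.0038 0.0012 -0.001 0 0.025; -0.0038 0.0012 -0.001 0 0.025; -0.0038 0.0012 -0.001 0 0.025"

```text
time: 14.32
position: [0.5394, 0.0168, 0.0847]
tool_rot: [0.148, 0.989, -0.0, 0.0]
ft_force: [-0.1, 0.0, -1.2]
grip_width: 0.0329
grip_force: 60.5
```

Run:
```python
from h import *
print(get_obs()['position'],get_obs()['ft_force'])
g=cv2.cvtColor(cams.camera('scene'),6).astype(int)
cv2.imwrite('pics/g6.png',g)
for r in range(215,238): print(r,*g[r,322:348])
```

```text
[0.53937464 0.01681115 0.0846816 ] [-0.07206637  0.03730468 -1.19267449]
215 77 77 75 80 65 76 51 41 40 49 58 65 79 79 79 78 81 79 80 65 42 42 10 5 5 4
216 101 77 66 79 78 77 48 41 40 41 44 54 81 77 77 75 77 71 80 77 41 40 12 5 3 3
217 140 101 101 103 102 90 42 41 40 43 43 60 74 73 74 74 77 77 81 73 42 41 7 5 3 4
218 140 127 146 144 142 115 43 41 42 43 45 57 64 60 65 64 70 73 76 67 42 40 7 6 4 3
219 125 99 139 144 143 115 42 41 43 45 49 51 51 52 51 50 52 60 70 66 42 40 29 40 18 3
220 75 102 114 128 129 102 42 43 45 52 52 51 52 52 51 51 51 51 52 57 42 41 50 99 84 77
221 63 57 57 56 59 54 41 44 47 51 51 51 51 51 50 51 50 50 51 46 42 41 49 139 138 136
222 53 61 55 53 54 45 40 44 48 51 51 51 51 51 52 51 51 51 50 46 43 40 49 138 137 122
223 50 59 46 43 45 42 40 43 50 51 52 52 51 52 52 52 52 50 46 43 43 42 49 128 134 76
224 52 54 44 43 44 43 40 42 48 52 52 52 51 52 52 51 51 45 43 43 43 43 51 87 113 71
225 51 46 44 43 43 43 41 42 46 50 51 51 51 51 51 51 51 41 42 43 42 43 46 57 56 52
226 51 44 44 44 44 44 41 43 47 49 51 52 52 51 51 51 51 42 41 42 43 42 45 55 52 44
227 48 44 40 41 43 44 44 44
[... 292 characters left out ...]
32 32 32
231 31 32 32 32 32 32 31 31 31 32 33 48 52 50 51 49 37 32 32 31 31 32 32 32 32 32
232 33 33 31 32 32 32 31 32 32 31 33 48 52 51 50 49 33 31 32 31 31 31 33 31 32 31
233 31 32 32 31 32 33 32 32 31 31 33 45 50 51 51 45 32 32 32 32 31 30 31 31 31 31
234 31 31 31 32 31 32 32 32 31 31 30 35 43 47 46 34 31 32 32 32 31 31 32 31 31 31
235 31 31 31 32 31 32 32 32 31 31 30 31 33 34 31 31 31 31 32 31 32 31 31 31 32 31
236 33 31 31 32 32 32 32 32 33 32 32 32 31 32 30 32 30 32 31 32 32 32 32 32 32 31
237 31 31 32 31 32 32 32 32 30 32 32 31 32 32 31 31 31 31 32 31 31 32 32 32 31 32[ WARN:0@0.645] global loadsave.cpp:1063 imwrite_ Unsupported depth image for selected encoder is fallbacked to CV_8U.
```

Now the foot lies over the bore in the image (u 335.0, v 233.9 on the face, bore at 335.0, 234.1). I'll go down slowly.

Request:
servo_tool --moves "0 0 0.0007 0 0.025; 0 0 0.0014 0 0.025; 0 0 0.002 0 0.025; 0 0 0.0026 0 0.025; 0 0 0.0032 0 0.025; 0 0 0.0038 0 0.025; 0 0 0.0038 0 0.025"

```text
time: 14.95
position: [0.5392, 0.0168, 0.0808]
tool_rot: [0.148, 0.989, 0.0, -0.0]
ft_force: [0.3, -1.4, 0.2]
grip_width: 0.0331
grip_force: 60.5
```

Request:
servo_tool --moves "0 0 0.0005 0 0.025; 0 0 0.001 0 0.025; 0 0 0.0015 0 0.025; 0 0 0.0015 0 0.025"

```text
time: 15.28
position: [0.5392, 0.0168, 0.0793]
tool_rot: [0.148, 0.989, -0.0, -0.0]
ft_force: [-0.6, 0.0, -1.7]
grip_width: 0.033
grip_force: 60.5
```

In the bore with no resistance. On towards the spring ball.

Request:
servo_tool --moves "0 0 0.0006 0 0.025; 0 0 0.0012 0 0.025; 0 0 0.0018 0 0.025; 0 0 0.0024 0 0.025; 0 0 0.003 0 0.025; 0 0 0.0036 0 0.025; 0 0 0.0042 0 0.025; 0 0 0.0042 0 0.025"

```text
time: 15.95
position: [0.5391, 0.0169, 0.0751]
tool_rot: [0.148, 0.989, 0.0, -0.0]
ft_force: [-0.4, -0.1, -1.9]
grip_width: 0.0329
grip_force: 60.5
```

Request:
servo_tool --moves "0 0 0.0005 0 0.025; 0 0 0.001 0 0.025; 0 0 0.0015 0 0.025; 0 0 0.002 0 0.025; 0 0 0.0025 0 0.025; 0 0 0.0025 0 0.025"

```text
time: 16.45
position: [0.5389, 0.0168, 0.0726]
tool_rot: [0.148, 0.989, -0.0, -0.0]
ft_force: [-0.7, -0.1, -0.6]
grip_width: 0.0326
grip_force: 60.5
```

Request:
servo_tool --moves "0 0 0.0005 0 0.025; 0 0 0.001 0 0.025; 0 0 0.0015 0 0.025; 0 0 0.002 0 0.025; 0 0 0.0025 0 0.025; 0 0 0.0025 0 0.025"

```text
time: 16.95
position: [0.539, 0.0169, 0.07]
tool_rot: [0.148, 0.989, 0.0, -0.0]
ft_force: [-0.4, -0.1, -1.1]
grip_width: 0.0332
grip_force: 60.5
```

Request:
servo_tool --moves "0 0 0.0005 0 0.025; 0 0 0.001 0 0.025; 0 0 0.0015 0 0.025; 0 0 0.0015 0 0.025"

```text
time: 17.28
position: [0.5391, 0.0169, 0.0685]
tool_rot: [0.148, 0.989, 0.0, -0.0]
ft_force: [-1.3, 0.3, -1.1]
grip_width: 0.0329
grip_force: 60.5
```

Request:
servo_tool --moves "0 0 0.0005 0 0.025; 0 0 0.001 0 0.025; 0 0 0.0015 0 0.025; 0 0 0.0015 0 0.025"

```text
time: 17.62
position: [0.5391, 0.0168, 0.067]
tool_rot: [0.148, 0.989, 0.0, -0.0]
ft_force: [-1.2, 1.2, -0.5]
grip_width: 0.0332
grip_force: 60.5
```

Request:
servo_tool --moves "0 0 0.0004 0 0.025; 0 0 0.0008 0 0.025; 0 0 0.0008 0 0.025"

```text
time: 17.87
position: [0.5391, 0.0168, 0.0665]
tool_rot: [0.148, 0.989, 0.0, -0.0]
ft_force: [-2.6, 0.4, 0.7]
grip_width: 0.0329
grip_force: 60.4
```

Request:
servo_tool --moves "0 0 0.0004 0 0.025; 0 0 0.0008 0 0.025; 0 0 0.0012 0 0.025; 0 0 0.0012 0 0.025"

```text
time: 18.2
position: [0.5392, 0.0168, 0.0662]
tool_rot: [0.148, 0.989, -0.0, 0.0]
ft_force: [-2.8, 0.0, 7.3]
grip_width: 0.0327
grip_force: 60.2
```

Request:
servo_tool --moves "0 0 0.0004 0 0.025; 0 0 0.0008 0 0.025; 0 0 0.0008 0 0.025"

```text
time: 18.45
position: [0.5392, 0.0168, 0.066]
tool_rot: [0.148, 0.989, -0.0, 0.0]
ft_force: [-3.2, -0.5, 11.8]
grip_width: 0.0328
grip_force: 60.0
```

Request:
servo_tool --moves "0 0 0 0 0.025; 0 0 0 0 0.025; 0 0 0 0 0.025; 0 0 0 0 0.025; 0 0 0 0 0.025"

```text
time: 18.87
position: [0.5392, 0.0168, 0.066]
tool_rot: [0.148, 0.989, -0.0, 0.0]
ft_force: [-4.0, 0.2, 12.3]
grip_width: 0.0328
grip_force: 60.0
```

Run:
```python
from h import *
o=get_obs();print(o['position'],o['ft_force'])
im=cams.camera('scene');cv2.imwrite('pics/s7.png',cv2.resize(im[195:265,300:375],None,fx=8,fy=8,interpolation=cv2.INTER_CUBIC))
```

```text
[0.53920681 0.01683511 0.06598953] [-4.02619964  0.23704326 12.33048336]
```

View pics/s7.png

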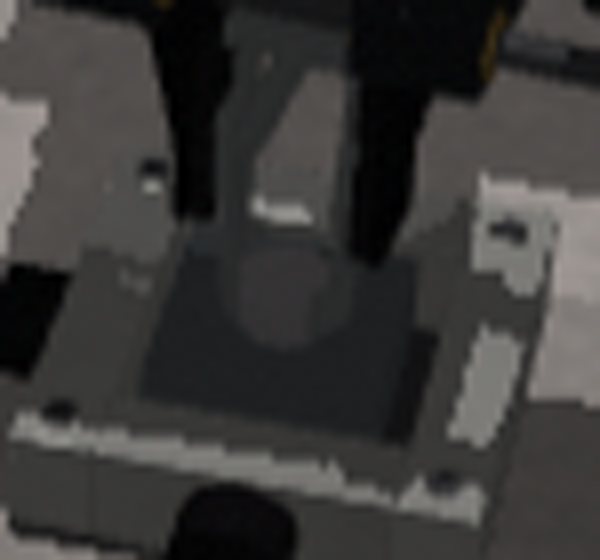

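The head sits on the face: its front rim is at row 238.5, expected 238.3. The push is about 13 N, so I'll let the stub go by easing to the carrying width.

Request:
servo_tool --moves "0 0 -0.0008 0 0.033; 0 0 -0.0008 0 0.034; 0 0 -0.0012 0 0.035; 0 0 -0.0015 0 0.036; 0 0 -0.0015 0 0.037; 0 0 -0.0015 0 0.0378; 0 0 -0.0015 0 0.0378; 0 0 -0.0015 0 0.0378; 0 0 -0.0015 0 0.0378" --grip_force 20

```text
time: 19.67
position: [0.5393, 0.0168, 0.0658]
tool_rot: [0.148, 0.989, 0.0, 0.0]
ft_force: [0.5, -0.3, -0.2]
grip_width: 0.0381
grip_force: 8.6
```

Request:
servo_tool --moves "0 0 -0.001 0 0.0378; 0 0 -0.003 0 0.0378; 0 0 -0.006 0 0.0378; 0 0 -0.01 0 0.0378; 0 0 -0.018 0 0.0378; 0 0 -0.035 0 0.0378; 0 0 -0.06 0 0.0378; 0 0 -0.09 0 0.0378; 0 0 -0.117 0 0.0378; 0 0 -0.117 0 0.0378"

```text
time: 20.5
position: [0.5429, 0.0163, 0.1889]
tool_rot: [0.147, 0.989, -0.0, 0.006]
ft_force: [0.5, 0.8, -0.7]
grip_width: 0.0381
grip_force: 8.6
```

Run:
```python
from h import *
o=get_obs();print(o['position'],o['ft_force'],o['grip_width'],go([.5822,-.2753,.18],73))
g=cv2.cvtColor(cams.camera('scene'),6);cv2.imwrite('pics/g8.png',g);g=g.astype(int)
for r in range(222,242,1): print(r,*g[r,324:348])
```

```text
[0.5429485  0.01633444 0.18890612] [ 0.49544061  0.8150348  -0.74755726] 0.03814277396355993 (array([-0.1225, -0.2675,  0.01  ]), np.float64(0.05), np.float64(73.05))
222 61 63 61 61 59 56 56 55 67 81 111 122 123 123 127 126 133 137 137 137 135 119 73 74
223 65 70 66 76 71 67 67 64 61 61 55 53 54 54 69 83 111 120 121 123 120 71 73 74
224 41 42 44 72 72 72 71 72 76 75 51 51 53 52 60 61 56 55 54 59 70 61 67 69
225 42 43 42 43 42 42 43 44 74 76 55 56 55 53 73 73 68 68 63 61 59 52 53 51
226 43 43 42 43 42 43 48 53 62 70 69 69 70 70 71 74 75 72 71 76 74 47 45 42
227 43 43 43 42 43 44 63 71 71 70 70 70 70 70 69 69 64 47 44 72 70 41 30 30
228 42 42 42 43 42 46 74 70 70 70 70 69 69 69 69 69 68 60 43 43 42 38 30 30
229 42 43 42 43 43 48 70 70 69 69 69 69 70 69 70 69 69 65 42 43 42 30 30 29
230 42 43 43 43 42 44 69 69 70 70 70 70 70 70 69 70 69 50 43 43 42 32 30 31
231 42 43 43 43 42 45 59 66 70 70 70 70 70 70 70 69 66 48 43 43 35 31 31 31
232 43 43 43 44 43 45 48 51 64 65 65 69 70 69 69 66 56 46 43 43 31 30 30 30
233 42 43 43 43 44 44 47 48 49 51 50 61 64 64 61 56 47 45 41 39 30 31 30 31
234 42 43 43 43 43 45 48 48 49 49 48 49 50 49 49 49 47 42 40 30 31 31 30 31
235 42 42 42 44 44 43 45 47 48 48 48 48 49 48 48 47 47 39 31 31 32 31 31 31
236 43 42 42 41 43 43 40 44 46 48 48 49 49 49 48 46 43 33 30 31 30 31 31 30
237 42 42 42 31 40 40 40 34 40 44 45 47 46 46 43 37 31 33 31 30 31 31 31 31
238 38 39 38 30 30 30 32 31 31 33 33 38 37 38 35 35 35 37 30 31 31 30 31 30
239 30 31 31 31 31 30 30 31 31 30 31 32 31 32 39 40 42 31 31 30 31 31 31 31
240 29 31 31 30 31 31 30 31 31 30 30 31 31 30 30 31 39 31 30 31 30 31 31 31
241 34 30 31 30 31 30 31 30 30 29 30 30 31 31 31 30 32 31 31 30 31 31 31 31
```

The stub stayed home: head top at rows 226–233, rim at 238, column 335. Now I'll take the tongs back.

Request:
servo_tool --moves "-0.018 -0.038 0 0 0.0378; -0.1225 -0.2675 0.005 0 0.0378; -0.1225 -0.2675 0.005 0 0.0378; -0.1225 -0.2675 0.005 0 0.0378; -0.1225 -0.2675 0.005 0 0.0378; -0.1225 -0.2675 0.005 0 0.0378; -0.1225 -0.2675 0.005 0 0.0378; -0.1225 -0.2675 0.005 0 0.0378; -0.1225 -0.2675 0.005 0 0.0378; -0.1225 -0.2675 0.005 0 0.0378"

```text
time: 21.38
position: [0.577, -0.274, 0.1765]
tool_rot: [0.148, 0.989, 0.001, -0.002]
ft_force: [-0.2, -0.1, -0.2]
grip_width: 0.038
grip_force: 8.6
```

Run:
```python
from h import *
print(get_obs()['position'],go([.5822,-.2753,.075],73))
```

```text
[ 0.57704143 -0.27397802  0.17645777] (array([-5.700e-03,  1.000e-04,  1.014e-01]), np.float64(-0.04), np.float64(72.96))
```

Request:
servo_tool --moves "-0.003 0 0 0 0.0378; -0.005 0 0 0 0.0378; -0.005 0 0.01 0 0.0378; -0.005 0 0.03 0 0.0378; -0.005 0 0.05 0 0.0378; -0.005 0 0.07 0 0.0378; -0.005 0 0.085 0 0.0378; -0.005 0 0.095 0 0.0378; -0.005 0 0.1 0 0.0378; -0.005 0 0.1 0 0.0378"

```text
time: 22.22
position: [0.5826, -0.2752, 0.0766]
tool_rot: [0.147, 0.989, 0.001, -0.001]
ft_force: [-0.9, 0.3, -0.7]
grip_width: 0.0378
grip_force: 8.6
```

Run:
```python
from h import *
print(get_obs()['position'],get_obs()['ft_force'],go([.5822,-.2753,.0555],73))
```

```text
[ 0.58256938 -0.27520721  0.07655916] [-0.89354046  0.28059596 -0.6722216 ] (array([ 0.0003, -0.0002,  0.0211]), np.float64(0.07), np.float64(73.07))
```

Request:
servo_tool --moves "0 0 0.004 0 0.0378; 0 0 0.008 0 0.0378; 0 0 0.012 0 0.0378; 0 0 0.015 0 0.0378; 0 0 0.017 0 0.0378; 0 0 0.019 0 0.0378; 0 0 0.02 0 0.0378; 0 0 0.0205 0 0.0378; 0 0 0.0205 0 0.0378"

```text
time: 22.97
position: [0.5831, -0.2763, 0.0574]
tool_rot: [0.148, 0.989, 0.0, -0.0]
ft_force: [0.6, -0.5, -0.8]
grip_width: 0.038
grip_force: 8.6
```

Request:
servo_tool --moves "0 0 0.0005 0 0.0378; 0 0 0.001 0 0.0378; 0 0 0.0015 0 0.0378; 0 0 0.002 0 0.0378; 0 0 0.0025 0 0.0378; 0 0 0.0025 0 0.0378; 0 0 0.0025 0 0.0378"

```text
time: 23.55
position: [0.5832, -0.2762, 0.055]
tool_rot: [0.148, 0.989, 0.0, 0.0]
ft_force: [-0.3, 0.0, -0.7]
grip_width: 0.0381
grip_force: 8.5
```

Request:
servo_tool --moves "0 0 0.0005 0 0.0378; 0 0 0.001 0 0.0378; 0 0 0.0015 0 0.0378; 0 0 0.0015 0 0.0378; 0 0 0.0015 0 0.0378"

```text
time: 23.97
position: [0.5835, -0.276, 0.0544]
tool_rot: [0.148, 0.989, 0.0, 0.0]
ft_force: [-1.6, 2.9, 5.4]
grip_width: 0.0379
grip_force: 7.2
```

The pin bears in the forks; open gently.

Request:
servo_tool --moves "0 0.0005 -0.0005 0 0.039; 0 0.0005 -0.0005 0 0.04; 0 0.0005 -0.0005 0 0.041; 0 0.0005 -0.0005 0 0.043; 0 0.0005 -0.0005 0 0.046; 0 0.0005 -0.0005 0 0.052; 0 0.0005 -0.0005 0 0.065; 0 0.0005 -0.0005 0 0.087; 0 0.0005 -0.0005 0 0.087; 0 0.0005 -0.0005 0 0.087"

```text
time: 24.8
position: [0.5831, -0.2757, 0.0536]
tool_rot: [0.148, 0.989, 0.0, -0.0]
ft_force: [-0.5, 0.6, -0.6]
grip_width: 0.0706
grip_force: 0.0
```

Request:
servo_tool --moves "0 0 -0.005 0 0.087; 0 0 -0.02 0 0.087; 0 0 -0.045 0 0.087; 0 0 -0.08 0 0.087; 0 0 -0.12 0 0.087; 0 0 -0.15 0 0.087; -0.02 0 -0.16 0 0.087; 0 0.04 -0.16 0 0.087; 0 0.08 -0.16 0 0.087; 0 0.12 -0.16 0 0.087"

```text
time: 25.63
position: [0.6177, -0.1604, 0.2148]
tool_rot: [0.149, 0.989, 0.0, 0.0]
ft_force: [0.6, 0.4, -0.1]
grip_width: 0.0872
grip_force: 0.0
```

Run:
```python
from h import *
print(get_obs()['position'],get_obs()['grip_width'])
t=cv2.cvtColor(cams.camera('top'),6);t0=cv2.cvtColor(cv2.imread('pics/top0.png'),6);s=cv2.cvtColor(cams.camera('scene'),6);s0=cv2.cvtColor(cv2.imread('pics/scene0.png'),6)
for a,b,(x,y,w,h) in((t,t0,(445,225,70,80)),(s,s0,(148,192,70,85))):
    d=cv2.absdiff(a,b)[y:y+h,x:x+w];print((d>25).sum(),d.mean())
    A=b[y:y+h,x:x+w];tm=cv2.matchTemplate(a[y-6:y+h+6,x-6:x+w+6],A,cv2.TM_CCOEFF_NORMED);print(cv2.minMaxLoc(tm))
for i,(b,a,(x,y,w,h)) in enumerate(((t0,t,(445,225,70,80)),(s0,s,(148,192,70,85)))):
    cv2.imwrite(f'pics/cmp{i}.png',cv2.resize(np.hstack([b[y:y+h,x:x+w],a[y:y+h,x:x+w]]),None,fx=4,fy=4))
# tongs bow & pin only
d=cv2.absdiff(s,s0)[192:277,148:218];print(np.argwhere(d>25)[::12].tolist())
```

```text
[ 0.61774731 -0.16036675  0.21481932] 0.0872407897396141
4338 53.65660714285714
(0.2269905060529709, 0.4098381996154785, (0, 0), (11, 7))
729 18.528067226890755
(0.5253120064735413, 0.9279730319976807, (0, 0), (6, 6))
[[6, 33], [15, 18], [18, 19], [22, 16], [25, 25], [28, 26], [31, 27], [34, 22], [36, 21], [39, 21], [41, 30], [44, 30], [48, 23], [52, 36], [57, 35], [59, 65], [60, 65], [61, 63], [62, 59], [63, 55], [64, 53], [65, 55], [66, 56], [67, 56], [68, 51], [68, 63], [69, 55], [69, 67], [70, 58], [71, 48], [71, 60], [72, 49], [72, 61], [73, 49], [73, 61], [74, 49], [74, 61], [75, 48], [75, 60], [76, 46], [76, 58], [77, 42], [77, 55], [77, 67], [78, 51], [78, 63], [79, 47], [79, 59], [80, 41], [80, 53], [80, 65], [81, 47], [81, 59], [82, 41], [82, 53], [82, 65], [83, 45], [83, 57], [83, 69], [84, 49], [84, 61]]
```

Request:
servo_tool --moves "0.05 0.3 -0.03 0 0.087; 0.05 0.3 -0.03 0 0.087; 0.05 0.3 -0.03 0 0.087; 0.05 0.3 -0.03 0 0.087; 0.05 0.3 -0.03 0 0.087; 0.05 0.3 -0.03 0 0.087; 0.05 0.3 -0.03 0 0.087; 0.05 0.3 -0.03 0 0.087; 0.05 0.3 -0.03 0 0.087; 0.05 0.3 -0.03 0 0.087"

```text
time: 26.57
position: [0.6579, 0.1405, 0.2439]
tool_rot: [0.147, 0.989, -0.001, 0.0]
ft_force: [-0.6, -1.0, 0.7]
grip_width: 0.0869
grip_force: 0.0
```

Run:
```python
from h import *
t=cv2.cvtColor(cams.camera('top'),6);t0=cv2.cvtColor(cv2.imread('pics/top0.png'),6);s=cv2.cvtColor(cams.camera('scene'),6);s0=cv2.cvtColor(cv2.imread('pics/scene0.png'),6)
for a,b,(x,y,w,h) in((t,t0,(478,232,30,60)),(s,s0,(150,195,42,40))):
    A=b[y:y+h,x:x+w]
    for k in(1,8):
        f=lambda i:cv2.resize(i,None,fx=k,fy=k,interpolation=cv2.INTER_CUBIC)
        tm=cv2.matchTemplate(f(a[y-4:y+h+4,x-4:x+w+4]),f(A),cv2.TM_CCOEFF_NORMED);_,v,_,l=cv2.minMaxLoc(tm);print(v,(np.array(l)/k-4))
    print((cv2.absdiff(a,b)[y:y+h,x:x+w]>20).sum(),w*h)
o=get_obs();print(o['position'],o['joint_velocities'],o['time'])
```

```text
0.986984133720398 [0. 0.]
0.9902036190032959 [ 0.125 -0.25 ]
1483 1800
0.9503597617149353 [0. 0.]
0.9677435755729675 [-0.375  0.375]
845 1680
[0.65783966 0.13869717 0.24364347] [-0.01621356  0.00067077  0.0035148   0.00518763  0.00194473  0.0041298 ] 26.6667
```

The tongs hang within 1 mm of where they were in both views, and the stub was seen home after release.

```bash
python3 -c "
from rig import job
print(job.hand_in())"
```

```text
the job is handed in; nothing more can be done
None
```

The wide stub is home in the carrier bore and the tongs hang back on their stand within about 1 mm of where they started; I handed the job in at about 27 s, and hand-in gave no verdict.

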